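# Park the power screwdriver on its hook bar and lock it with the keeper pin

### The job

Lift the orange screwdriver out of its stand and hang it by the window in its hanger on the yellow bar of the white post, between the post and the hole in the bar. Then lock it in: take the red-headed keeper pin from its block and drop it fully through the hole near the tip of the bar, collar flat on the bar. Do not drop the screwdriver, and leave the grey screwdriver and everything else where it is.

Things in the scene. Friction and masses are not known exactly. Their poses are not given: they have to be found in the camera images.
- driver: Orange power screwdriver, 195 mm long, 0.4 kg, upright, bit down, in one socket of the stand (lifts straight out, 30 mm). Origin at the bit's tip, z up. Bit and nose 0-40 mm (21 mm wide), round body 40-125 mm (dia 40), flat hanger 125-195 mm: 10 mm thick (x), 56 wide (y), window 38 wide (y) from 135 to 165 mm; grip the solid part above it, fingers closing along x. Same after half a turn.
- driver_eye (a point): Centre of the window in the orange driver's hanger: 150 mm above the driver's origin, 15 mm below the window's upper edge, 45 mm below the hanger's top. Same axes as driver.
- spare_driver: A grey driver of the same shape in the other socket, 130 mm away, its hanger top 200 mm above the table like the orange one's; to be left there.
- stand: Fixed stand: aluminium block 80 x 215 x 45 mm (x, y, z) with two black socket collars, 56 mm outside diameter, up to 75 mm high, at y = -65 and +65 mm. Origin at the centre of its underside. Which driver stands in which socket varies.
- rack: Fixed white post 40 x 40 mm, 222 high, on a base plate 130 x 120 x 8 mm. Origin at the foot of the post's axis. A flat level yellow bar, 26 mm wide, 10 thick, top face 220 mm above the table, sticks out along the rack's own -x: 125 mm from the post's face (x = -20 mm) to its free tip (x = -145 mm). Nothing is above or below the bar but the base plate.
- bar_hole (a point): Centre of the round 13 mm through hole in the bar, on its top face, 20 mm from the tip, 105 mm from the post's face. Axes as rack: +x along the bar to the post, z up. The underside of the pin's collar belongs here. When the driver hangs, driver_eye is 15 mm lower than this, at any x between hole and post (40 to 70 mm is handy).
- pin: Keeper pin, 86 mm long, about 70 g, standing upright in the block. Origin at the tip of its shaft, z up. Steel shaft 9 mm in diameter with a tapered tip 0-50 mm, steel collar 26 mm in diameter 50-54 mm, red round grip 18 mm in diameter 54-86 mm.
- pin_collar (a point): Centre of the underside of the pin's collar, 50 mm above the pin's tip.
- pin_block: Fixed black block 60 x 60 x 55 mm with a through hole where the pin stands, collar on the block's top. Origin at the centre of its underside.
- laptop: Bystander: opened laptop base with a green board, 200 x 280 mm (x, y), 20 mm high. Origin under its centre.
- pliers: Bystander: red-handled pliers lying flat, about 125 mm long along x, 14 mm high.
- battery: Bystander: black battery pack, 62 x 110 x 18 mm. Origin under its centre.
- hard_drive: Bystander: metal hard drive, 102 x 147 x 26 mm. Origin under its centre.
- screw_dish: Bystander: empty steel bowl, 96 mm across, 30 mm high. Origin under its centre.
- heat_sink: Bystander: finned heat sink, 80 x 80 x 34 mm. Origin under its centre.
There are look-alikes about, which are no part of the job. There is more than one size of the driver; the job needs the smallest. There is more than one size of the pin; the one meant has the size given above.

How it is judged:
On the way:
1. the orange driver hangs by its window on the bar between hole and post, let go of (x of driver_eye in the frame of bar_hole between 0.01 and 0.103 m and y of driver_eye in the frame of bar_hole between -0.012 and 0.012 m and z of driver_eye in the frame of bar_hole between -0.021 and -0.009 m and angle between driver's own z axis and vertical below 0.2 rad and linear speed of driver below 0.02 m/s and angular speed of driver below 0.3 rad/s and contact force between the fingers and driver below 0.1 N), for 0.2 s.
At the end, for the whole second after the job is handed in: Orange driver at rest on the bar: window centre 10-103 mm from the hole toward the post, within 12 mm of the bar's middle line, 9-21 mm below its top face, upright to 0.2 rad. Pin at rest in the hole: collar within 5 mm of the hole centre, 4 mm of the top face, upright to 0.15 rad (x of driver_eye in the frame of bar_hole between 0.01 and 0.103 m and y of driver_eye in the frame of bar_hole between -0.012 and 0.012 m and z of driver_eye in the frame of bar_hole between -0.021 and -0.009 m and angle between driver's own z axis and vertical below 0.2 rad and linear speed of each of driver, pin below 0.02 m/s and angular speed of each of driver, pin below 0.3 rad/s and horizontal distance between pin_collar and bar_hole below 0.005 m and z of pin_collar in the frame of bar_hole between -0.004 and 0.004 m and angle between pin's own z axis and vertical below 0.15 rad); the robot touches nothing.
It fails at once if the orange driver is dropped or knocked over (it leans more than 0.7 rad) (angle between driver's own z axis and vertical above 0.7 rad).
It fails at once if the grey driver is taken or shoved (moved more than 20 mm) (distance of spare_driver from where it was at the start of the episode above 0.02 m).
It fails at once if another bystander is moved more than 30 mm (distance of any of laptop, pliers, battery, hard_drive, screw_dish, heat_sink from where it was at the start of the episode above 0.03 m).
It also fails if it takes over 70 s, if anything falls off the work surface, if the arm or the gripper's body presses on something with over 40 N, if the wrist force passes 120 N, or if a joint passes its speed limit or range.

### The arm

A 6-joint arm with a two-finger parallel gripper is mounted at the origin on the work surface. World frame = base frame: x ahead of the robot, y to its left, z up, the work surface at z = 0. Lengths are in m, angles in rad, forces in N, time in s.
With the tool pointing down it reaches from about 0.225 to 0.875 m from the base axis. Payload 3.4 kg.
Tool frame: the origin (TCP) lies midway between the tips of the shut fingers; the grasp point (between the pads) lies 19 mm behind it; z points along the fingers, y is the line along which they close (so a half turn about z gives the same grasp; the last joint's range is limited). The gripper opens to 85 mm and grips with 20 to 120 N. Pads are 22 mm wide; open, the fingers measure 114 mm over their backs; the gripper's body (76 mm by 85 mm) begins 54 mm behind the grasp point. The pads swing forward as they close: fully open they stand 13 mm farther back than shut.
Start: joints at [-1.45, 0.276, 1.505, -0, 1.361, -0.121], TCP at [0.138, -0.558, 0.231] pointing down, gripper open.
Joint ranges: [-2.89, 2.89], [-0.75, 2.08], [0.22, 2.7], [-1.18, 4.32], [0.11, 2.71], [-2.7, 2.7]. Speed limits (rad/s): [2.57, 2.57, 3.14, 3.14, 3.14, 3.14].

### API

Orientations are given as a unit quaternion [x, y, z, w].
In Python, from station import ctrl gives the robot as it stands.
- The arm moves only by the tool drive_tool, never from a script. Its arguments are lists of equal length, an entry for each row: "claw": the opening, from -1 (shut) to 1 (fully open); "translation": the shift along the tool's x, y, z normalised to -1 to 1, where 1 is 150 mm, a list of three; "yaw": the turn about the tool's z normalised to -1 to 1, where 1 is 120 degrees. A call has 1 to 5 rows; each row is the pose to reach, as a shift and turn from the pose commanded when the call began, along the tool's axes at that moment; what a row does not reach only later rows make up. A row lasts 1/10 s, in which the tool goes at most 50 mm and 8.59 degrees, less where a joint would pass 70% of its speed; a pose out of reach is approached as far as the arm can. A call with a number of a shift or a turn outside -1 to 1 is refused whole. A call with a gripper value outside its range is refused whole. The fingers move at their own pace and stop on an object; the grip force is fixed at half the most. Time passes only in rows, so rows that repeat a pose let the fingers close. It gives the time, the measured TCP pose, the force, the opening and the grip force at its end, in the units of the state.
- ctrl.read_state(): the state, without advancing time (a new reading comes with each control period).
- ctrl.snapshot(name): name is "side" or "top"; returns the picture (384x512x3 uint8, blue, green, red); there is no depth.
- ctrl.calibration(name): a dict with "fx", "fy", "cx", "cy" (pixels), "world_from_camera" (4x4, takes a point from camera to world coordinates). Camera axes: x right, y down, z forward; pixel columns grow to the right and rows downward; lengths in m; the calibration is good to about 2 mm. A picture is of the moment at which its call begins. calibration takes no time and is no camera call.
- ctrl.sign_off(): hands the job in; it is judged then, once.
Trained networks look in the newest picture that a camera, given by its name, has taken for a name from the list of things; names that differ only in an ending like _2 or _b are one class to them, and where a whole thing is asked for, a point or a joint stands for the part that bears it (a point fixed in the world has none). Each returns a list of dicts, best first, with "p" (0 to 1); they miss things now and then, are a little off and sometimes report something else, mostly with a low value. They report only what shows in the picture. A call takes as long as a camera call. They do not tell look-alikes from the thing itself.
- ctrl.silhouettes(camera, label): "pixels" (384x512 bool, what is visible of it) and "box" ([left, top, right, bottom] in pixels, round what is visible of it).
The state is a dict: "time_s": time; "joint_positions": joint angles; "joint_velocities": joint speeds; "tau": joint torques, N m; "tool_pos": TCP position; "orientation": TCP orientation; "ft_force": force on the tool from outside, world axes, zero at the start; "torque": the same for the moment, N m; "finger_gap": finger opening in m; "grip_force": force on a finger pad.
Only numpy, scipy, OpenCV 4.12 (cv2) and the standard library are available. Lean on these libraries where they do the work, as an engineer would, in place of code of your own. Each camera call takes 0.05 s, during which the arm holds its last target. There are 200 camera calls.

## Working session

There is one attempt and no reset: what is moved stays moved. The work goes in short steps, Python scripts to look and compute and a tool call to move; the robot and the scene stay as the last step left them, time stands still between calls to the robot, and variables do not carry over. Pictures are saved under pics/ and viewed, at most 10 in all, crops included, and the job is handed in when it is done.

Besides the shell and the picture viewer there is one more tool, called as name([rows], argument=value, ...), one row to a line, values as JSON. drive_tool: Moves the arm, as the interface text tells. Its arguments: {"type":"object","properties":{"claw":{"type":"array","items":{"type":"number"}},"translation":{"type":"array","items":{"type":"array","items":{"type":"number","minimum":-1,"maximum":1}}},"yaw":{"type":"array","items":{"type":"number","minimum":-1,"maximum":1}}},"required":["claw","translation","yaw"]}

```bash
mkdir -p pics; ls; cat > h.py <<'E'
import numpy as np, cv2
from station import ctrl
def ray(cam,uv):
    c=ctrl.calibration(cam);T=np.array(c["world_from_camera"])
    d=T[:3,:3]@np.array([(uv[0]-c["cx"])/c["fx"],(uv[1]-c["cy"])/c["fy"],1.0]);return T[:3,3],d
def atz(cam,uv,z):
    o,d=ray(cam,uv);return o+d*(z-o[2])/d[2]
def proj(cam,p):
    c=ctrl.calibration(cam);T=np.linalg.inv(np.array(c["world_from_camera"]))
    q=T[:3,:3]@np.array(p)+T[:3,3];return np.array([c["fx"]*q[0]/q[2]+c["cx"],c["fy"]*q[1]/q[2]+c["cy"]])
E
python3 - <<'E'
from h import *
for n in("side","top"):
    im=ctrl.snapshot(n);cv2.imwrite(f"pics/{n}0.png",im)
    c=ctrl.calibration(n);T=np.array(c["world_from_camera"]);print(n,c["fx"],c["cx"],c["cy"],T.round(3).tolist())
    for l in("driver","spare_driver","stand","rack","pin","pin_block"):
        for r in ctrl.silhouettes(n,l):
            m=r["pixels"];ys,xs=np.nonzero(m);print(n,l,round(r["p"],2),r["box"],m.sum(),xs.mean().round(1),ys.mean().round(1), im[m].mean(0).astype(int))
print(ctrl.read_state()["time_s"],ctrl.read_state()["orientation"])
E
python3 -c "
import cv2,numpy as np
cv2.imwrite('pics/both0.png',0) if 0 else None"
```

```text
pics
side 365.8562750793396 264.75148686185827 194.38587170699427 [[0.951, -0.185, 0.249, 0.316], [-0.31, -0.613, 0.727, -0.712], [0.018, -0.768, -0.64, 0.778], [0.0, 0.0, 0.0, 1.0]]
side driver 0.86 [184.8, 257.5, 223.0, 352.7] 2283 205.1 305.0 [ 54 100 159]
side driver 0.68 [171.1, 207.1, 209.0, 289.2] 1389 188.6 240.0 [ 55 103 164]
side driver 0.57 [248.3, 223.5, 268.9, 275.2] 548 257.8 255.6 [ 57 107 169]
side spare_driver 0.89 [256.8, 268.7, 278.5, 328.6] 728 266.1 303.9 [108 110 110]
side stand 0.76 [240.8, 260.9, 289.5, 354.3] 2365 261.8 314.3 [170 169 166]
side stand 0.59 [256.3, 272.9, 276.3, 328.8] 709 266.1 304.4 [108 110 109]
side rack 0.83 [248.3, 125.6, 306.0, 196.7] 1722 273.7 162.9 [145 163 164]
side rack 0.74 [247.1, 220.9, 266.1, 274.6] 584 257.9 255.1 [ 58 107 169]
side pin 0.67 [242.7, 221.1, 250.9, 261.0] 307 245.0 239.8 [ 83  83 140]
side pin 0.5 [328.0, 188.8, 342.3, 218.7] 260 335.1 201.1 [ 81  80 131]
side pin_block 0.56 [298.2, 237.7, 334.9, 276.4] 716 316.3 257.2 [35 35 35]
top 439.720619122013 252.6585251242783 188.19397354220794 [[0.024, -0.995, 0.101, 0.
[... 501 characters left out ...]
39.1, 184.3] 1477 201.5 161.6 [166 201 208]
top stand 0.49 [293.8, 151.9, 314.8, 175.7] 290 302.2 164.0 [66 68 74]
top rack 0.65 [174.4, 141.5, 242.1, 182.1] 1531 201.8 162.3 [162 196 202]
top pin 0.61 [302.2, 161.2, 307.3, 164.5] 43 302.9 162.9 [116 112 191]
top pin 0.54 [298.5, 201.3, 361.6, 235.6] 1296 327.4 218.1 [200 199 201]
top pin 0.47 [255.8, 122.2, 266.7, 132.2] 106 263.3 127.6 [100  98 178]
top pin 0.37 [285.8, 121.6, 330.9, 149.7] 1205 307.5 135.1 [230 229 228]
top pin_block 0.76 [289.6, 148.8, 315.5, 178.4] 336 301.8 164.4 [65 66 72]
top pin_block 0.64 [305.3, 206.4, 328.0, 219.5] 181 313.6 213.1 [ 61 152 205]
0.7 [ 9.92698395e-01  1.20622934e-01 -1.50144404e-06  6.17958186e-05]
```

View pics/top0.png

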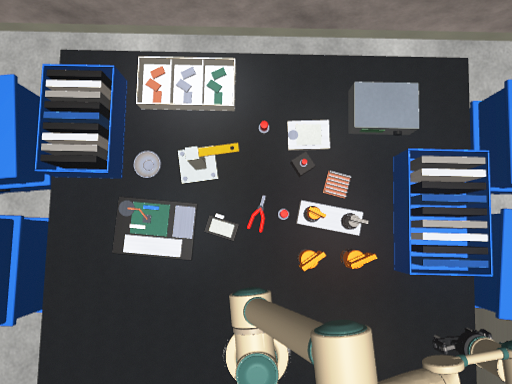

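View pics/side0.png

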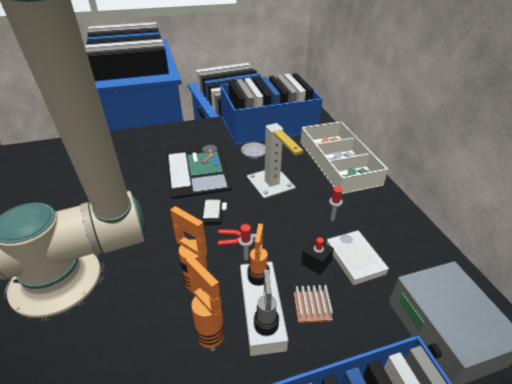

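```bash
python3 - <<'E'
from h import *
t=cv2.imread("pics/top0.png");s=cv2.imread("pics/side0.png")
a=cv2.resize(t[190:240,285:385],None,fx=7.5,fy=7.5,interpolation=cv2.INTER_CUBIC)[:,:750]
b=cv2.resize(t[120:182,170:245],None,fx=4,fy=4,interpolation=cv2.INTER_CUBIC)
b2=cv2.resize(t[140:202,280:392],None,fx=4,fy=4,interpolation=cv2.INTER_CUBIC)
cv2.imwrite("pics/c1.png",np.vstack([cv2.resize(a[:340],(750,340)),cv2.resize(np.hstack([b,b2]),(748,248))[:, :748].copy() if 0 else cv2.copyMakeBorder(np.hstack([b,b2]),0,0,0,750-b.shape[1]-b2.shape[1],cv2.BORDER_CONSTANT)]))
cv2.imwrite("pics/c2.png",cv2.resize(s[110:340,200:350],None,fx=2.6,fy=2.6,interpolation=cv2.INTER_CUBIC)[:598])
hsv=cv2.cvtColor(t,cv2.COLOR_BGR2HSV)
def cc(n,m,roi,z):
    x0,y0,x1,y1=roi;k=np.zeros_like(m);k[y0:y1,x0:x1]=m[y0:y1,x0:x1]
    pts=np.argwhere(k)[:,::-1].astype(np.float32);r=cv2.minAreaRect(pts)
    c=cv2.boxPoints(r)
    W=np.array([atz("top",p,z)[:2] for p in c]);print(n,len(pts),r,"ctr",atz("top",r[0],z)[:2].round(4),"mean",atz("top",pts.mean(0),z)[:2].round(4),W.round(4).tolist(), "sides",np.linalg.norm(W[1]-W[0]).round(4),np.linalg.norm(W[2]-W[1]).round(4))
H,S,V=cv2.split(hsv)
yel=((H>18)&(H<32)&(S>130)&(V>90)).astype(np.uint8)
org=((H>5)&(H<25)&(S>130)&(V>110)).astype(np.uint8)
red=(((H<5)|(H>172))&(S>120)&(V>90)).astype(np.uint8)
cc("bar",yel,(190,135,250,165),.22)
cc("orange",org,(300,200,332,228),.2)
cc("bigA",org,(290,240,332,280),.2);cc("bigB",org,(335,240,385,280),.2)
cc("pinblk",red,(290,150,316,176),.091);cc("p2",red,(255,118,275,136),.1);cc("p3",red,(276,205,294,224),.1)
print(atz("top",(327.2,218.3),.045))
E
```

```text
bar 359 ((218.2969512939453, 149.22708129882812), (9.383623123168945, 40.442100524902344), 82.40535736083984) ctr [0.6719 0.1347] mean [0.6716 0.1338] [[0.6767, 0.1986], [0.6962, 0.0755], [0.6672, 0.0709], [0.6477, 0.1937]] sides 0.1247 0.0294
orange 149 ((315.4117736816406, 212.1470947265625), (12.126781463623047, 17.70509910583496), 75.96376037597656) ctr [ 0.4862 -0.1687] mean [ 0.4837 -0.1663] [[0.4969, -0.1376], [0.5114, -0.1904], [0.4754, -0.1997], [0.461, -0.1471]] sides 0.0547 0.0372
bigA 369 ((310.0000305175781, 257.5000305175781), (19.091880798339844, 27.577163696289062), 45.0) ctr [ 0.3477 -0.1535] mean [ 0.3435 -0.154 ] [[0.3374, -0.1034], [0.3978, -0.1621], [0.3579, -0.2036], [0.2979, -0.1449]] sides 0.0842 0.0576
bigB 410 ((360.0, 259.0), (34.0, 18.0), 0.0) ctr [ 0.3468 -0.3055] mean [ 0.3479 -0.2973] [[0.3185, -0.254], [0.3727, -0.2538], [0.3752, -0.3573], [0.321, -0.357]] sides 0.0542 0.1035
pinblk 27 ((304.5, 161.5), (5.0, 5.0), 0.0) ctr [ 0.6611 -0.1451] mean [ 0.6616 -0.1434] [[0.6524, -0.1368], [0.6694, -0.1366], [0.6698, -0.1534], [0.6528, -0.1536]] sides 0.017 0.0168
p2 63 ((263.5, 125.0), (10.0, 7.0), 90.0) ctr [ 0.781  -0.0044] mean [ 0.7822 -0.0049] [[0.798, 0.0078], [0.7985, -0.0159], [0.7641, -0.0166], [0.7636, 0.007]] sides 0.0236 0.0344
p3 51 ((283.5, 213.5), (7.0, 7.0), 90.0) ctr [ 0.4842 -0.0769] mean [ 0.4849 -0.077 ] [[0.4955, -0.0651], [0.496, -0.0882], [0.4729, -0.0886], [0.4724, -0.0655]] sides 0.0231 0.0231
[ 0.47376333 -0.23009871  0.045     ]
```

View pics/c1.png

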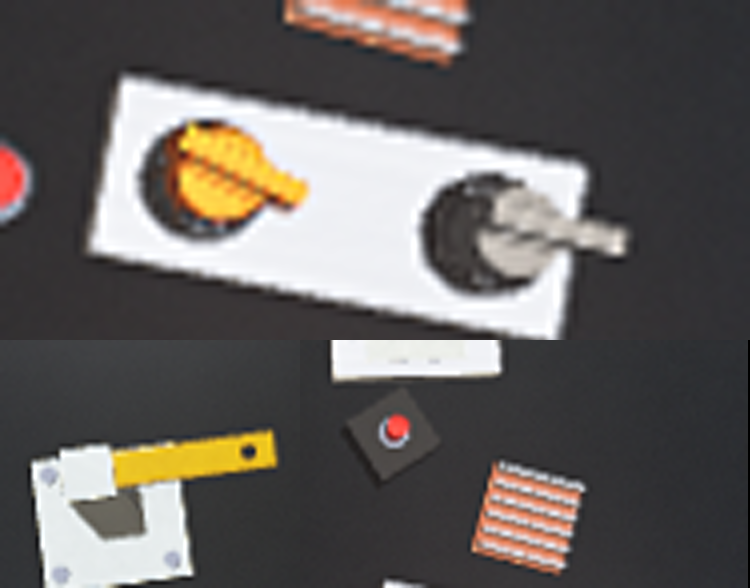

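View pics/c2.png

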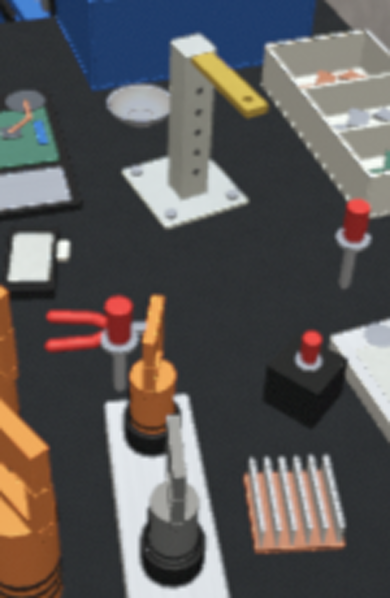

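```bash
cat > fit.py <<'E'
from h import *
from scipy.optimize import minimize
K=4
def box(x0,x1,y0,y1,z0,z1): return np.array([(x,y,z) for x in(x0,x1) for y in(y0,y1) for z in(z0,z1)])
def cyl(r,z0,z1):
    a=np.linspace(0,2*np.pi,24,endpoint=False);return np.array([(r*np.cos(t),r*np.sin(t),z) for t in a for z in(z0,z1)])
def place(P,x,y,yaw): c,s=np.cos(yaw),np.sin(yaw);return P@np.array([[c,s,0],[-s,c,0],[0,0,1]])+[x,y,0]
def render(cam,parts,roi,q):
    x0,y0,x1,y1=roi;m=np.zeros(((y1-y0)*K,(x1-x0)*K),np.float32)
    for P in parts:
        uv=np.array([proj(cam,p) for p in place(P,*q)]);uv=((uv+.5-[x0,y0])*K-.5)
        cv2.fillConvexPoly(m,cv2.convexHull((uv*16).astype(np.int32)),1.,shift=4)
    return cv2.GaussianBlur(m,(0,0),2)
def soft(im,fn,roi):
    x0,y0,x1,y1=roi;b=cv2.resize(im[y0:y1,x0:x1],None,fx=K,fy=K,interpolation=cv2.INTER_CUBIC)
    return cv2.GaussianBlur(fn(cv2.split(cv2.cvtColor(b,cv2.COLOR_BGR2HSV))).astype(np.float32),(0,0),2)
def fit(name,views,parts,starts):
    best=None
    for q0 in starts:
        f=lambda v:sum(np.abs(render(c,parts,r,(v[0],v[1],v[2]*10))-M).sum()/M.sum() for c,r,M in views)
        v0=np.array([q0[0],q0[1],q0[2]/10]);S=np.vstack([v0]+[v0+d for d in np.diag([.01,.01,.02])])
        r=minimize(f,v0,method="Nelder-Mead",options=dict(initial_simplex=S,xatol=1e-4,fatol=1e-3,maxiter=150))
        if best is None or r.fun<best.fun:best=r
    q=(best.x[0],best.x[1],best.x[2]*10);print(name,np.round(q,4),"cost",round(best.fun,3));return q
H=[box(-.005,.005,-.028,-.019,.13,.2),box(-.005,.005,.019,.028,.13,.2),box(-.005,.005,-.028,.028,.13,.14),box(-.005,.005,-.028,.028,.17,.2),cyl(.02,.08,.13)]
yel=lambda c:(c[0]>18)&(c[0]<32)&(c[1]>130)&(c[2]>90)
org=lambda c:(c[0]>3)&(c[0]<27)&(c[1]>120)&(c[2]>70)
red=lambda c:((c[0]<6)|(c[0]>172))&(c[1]>120)&(c[2]>70)
wht=lambda c:(c[1]<40)&(c[2]>140)
E
python3 - <<'E'
from fit import *
t=cv2.imread("pics/top0.png");s=cv2.imread("pics/side0.png")
def V(n,c,r,fn): im=t if c=="top" else s; return (c,r,soft(im,fn,r))
both=lambda n,rt,rs,fn:[V(n,"top",rt,fn),V(n,"side",rs,fn)]
v=both("d",(300,200,332,228),(240,218,272,280),org)
for vv,l in((v,"driver both"),(v[:1],"top"),(v[1:],"side")):
    fit(l,vv,H,[(.484,-.165,a) for a in(-2.7,-2.2,-1.7,-1.2)])
v=both("b",(190,135,250,165),(270,122,306,158),yel)
B=[box(-.145,-.02,-.013,.013,.21,.22)]
for vv,l in((v,"rack both"),(v[:1],"top"),(v[1:],"side")): fit(l,vv,B,[(.66,.2,1.73),(.66,.2,1.5)])
v=both("p",(294,152,314,172),(308,230,330,254),red)
P=[cyl(.009,.059,.091)]
for vv,l in((v,"pin both"),(v[:1],"top"),(v[1:],"side")): fit(l,vv,P,[(.66,-.14,0.)])
fit("stand top",[V("s","top",(285,190,375,245),wht)],[box(-.04,.04,-.1075,.1075,.045,.045)],[(.474,-.23,-.18),(.474,-.23,0)])
E
```

```text
Traceback (most recent call last):
  File "fit.py", line 22, in fit
    r=minimize(f,v0,method="Nelder-Mead",options=dict(initial_simplex=S,xatol=1e-4,fatol=1e-3,maxiter=150))
  File "fit.py", line 20, in <lambda>
    f=lambda v:sum(np.abs(render(c,parts,r,(v[0],v[1],v[2]*10))-M).sum()/M.sum() for c,r,M in views)
               ~~~^^^^^^^^^^^^^^^^^^^^^^^^^^^^^^^^^^^^^^^^^^^^^^^^^^^^^^^^^^^^^^^^^^^^^^^^^^^^^^^^^^
  File "fit.py", line 20, in <genexpr>
    f=lambda v:sum(np.abs(render(c,parts,r,(v[0],v[1],v[2]*10))-M).sum()/M.sum() for c,r,M in views)
                          ~~~~~~^^^^^^^^^^^^^^^^^^^^^^^^^^^^^^^
  File "fit.py", line 11, in render
    uv=np.array([proj(cam,p) for p in place(P,*q)]);uv=((uv+.5-[x0,y0])*K-.5)
                 ~~~~^^^^^^^
  File "h.py", line 9, in proj
    c=ctrl.calibration(cam);T=np.linalg.inv(np.array(c["world_from_camera"]))
ValueError: time passes only in moves, steps and waits
```

drive_tool([
  [0,0,-1],
  [0,0,-1],
  [0,0,-1],
], claw=[1,1,1], yaw=[0,0,0])

```text
time_s: 1.0
tool_pos: [0.1376, -0.5579, 0.3829]
orientation: [0.993, 0.121, 0.0, -0.0]
ft_force: [0.3, -1.2, -0.2]
finger_gap: 0.0852
grip_force: 0.0
```

```bash
sed -i 's/^def ray/_C={n:ctrl.calibration(n) for n in("side","top")}\ndef ray/; s/ctrl.calibration(cam)/_C[cam]/' h.py
cat > m.py <<'E'
from fit import *
t=cv2.imread("pics/top0.png");s=cv2.imread("pics/side0.png")
def V(n,c,r,fn): im=t if c=="top" else s; return (c,r,soft(im,fn,r))
both=lambda n,rt,rs,fn:[V(n,"top",rt,fn),V(n,"side",rs,fn)]
v=both("d",(300,200,332,228),(240,218,272,280),org)
for vv,l in((v,"driver both"),(v[:1],"top"),(v[1:],"side")):
    fit(l,vv,H,[(.484,-.165,a) for a in(-2.7,-2.2,-1.7,-1.2)])
v=both("b",(190,135,250,165),(270,122,306,158),yel)
B=[box(-.145,-.02,-.013,.013,.21,.22)]
for vv,l in((v,"rack both"),(v[:1],"top"),(v[1:],"side")): fit(l,vv,B,[(.66,.2,1.73),(.66,.2,1.5)])
v=both("p",(294,152,314,172),(308,230,330,254),red)
P=[cyl(.009,.059,.091)]
for vv,l in((v,"pin both"),(v[:1],"top"),(v[1:],"side")): fit(l,vv,P,[(.66,-.14,0.)])
fit("stand top",[V("s","top",(285,190,375,245),wht)],[box(-.04,.04,-.1075,.1075,.045,.045)],[(.474,-.23,-.18),(.474,-.23,0)])
E
python3 m.py; python3 -c "
from h import *
s=ctrl.read_state();print(s['time_s'],s['tool_pos'],s['orientation'])"
```

```text
driver both [ 0.4875 -0.1745 -0.4643] cost 0.25
top [ 0.4881 -0.1753 -0.4138] cost 0.13
side [ 0.4876 -0.1742 -3.6023] cost 0.113
rack both [0.6596 0.2163 1.7312] cost 0.184
top [0.659  0.2163 1.7354] cost 0.079
side [0.6623 0.2182 1.7062] cost 0.09
pin both [ 0.6635 -0.1432  0.1335] cost 0.466
top [ 0.6649 -0.1447  0.1638] cost 0.168
side [ 0.6635 -0.1416  0.0881] cost 0.187
stand top [ 0.4772 -0.238  -0.1728] cost 0.411
1.0 [ 0.13763698 -0.5578564   0.38285827] [ 9.92702085e-01  1.20592205e-01  1.38574747e-05 -3.01381997e-04]
```

drive_tool([
  [0.959,-0.64,0],
  [0.959,-0.64,0],
  [0.959,-0.64,0],
  [0.959,-0.64,0],
  [0.959,-0.64,0],
], claw=[1,1,1,1,1], yaw=[0,0,0,0,0])

```text
time_s: 1.5
tool_pos: [0.2562, -0.4281, 0.3822]
orientation: [0.992, 0.123, 0.001, 0.0]
ft_force: [-0.1, -0.3, 0.7]
finger_gap: 0.0852
grip_force: 0.0
```

drive_tool([
  [0.959,-0.64,0],
  [0.959,-0.64,0],
  [0.959,-0.64,0],
  [0.959,-0.64,0],
  [0.959,-0.64,0],
], claw=[1,1,1,1,1], yaw=[0,0,0,0,0])

```text
time_s: 2.0
tool_pos: [0.3724, -0.3018, 0.3814]
orientation: [0.992, 0.122, 0.0, 0.0]
ft_force: [-0.3, -1.4, 0.8]
finger_gap: 0.0855
grip_force: 0.0
```

drive_tool([
  [0.959,-0.64,0],
  [0.959,-0.64,0],
  [0.959,-0.64,0],
  [0.959,-0.64,0],
  [0.959,-0.64,0],
], claw=[0.6,0.6,0.6,0.6,0.6], yaw=[-0.3,-0.3,-0.3,-0.3,-0.3])

```text
time_s: 2.5
tool_pos: [0.4892, -0.1752, 0.3807]
orientation: [0.906, 0.424, -0.0, -0.0]
ft_force: [-0.7, -1.1, -0.4]
finger_gap: 0.0682
grip_force: 0.0
```

drive_tool([
  [0,-0.011,0.2],
  [0,-0.011,0.5],
  [0,-0.011,0.8],
  [0,-0.011,0.93],
  [0,-0.011,0.93],
], claw=[0.6,0.6,0.6,0.6,0.6], yaw=[-0.117,-0.117,-0.117,-0.117,-0.117])

```text
time_s: 3.0
tool_pos: [0.4834, -0.1757, 0.2384]
orientation: [0.849, 0.528, -0.003, -0.003]
ft_force: [0.1, 0.7, 0.1]
finger_gap: 0.0684
grip_force: 0.0
```

```bash
python3 - <<'E'
from h import *
s=ctrl.snapshot("side");t=ctrl.snapshot("top")
a=cv2.resize(s[130:290,190:340],None,fx=3,fy=3,interpolation=cv2.INTER_CUBIC);b=cv2.resize(t[150:280,250:370],None,fx=3,fy=3,interpolation=cv2.INTER_CUBIC)
b=cv2.copyMakeBorder(b,0,480-390,0,0,cv2.BORDER_CONSTANT)
im=np.hstack([a,b[:,:350]])
for z in(0,):
    pass
cv2.imwrite("pics/c3.png",im)
st=ctrl.read_state();print(st["tool_pos"],st["orientation"],st["joint_positions"],proj("side",st["tool_pos"]),proj("side",[.4875,-.1745,.2]))
E
```

```text
[ 0.48623499 -0.17628288  0.24239363] [ 8.49236385e-01  5.28012440e-01 -2.73847568e-04  5.92536150e-04] [-4.81633560e-01  1.81924480e-01  1.60478782e+00 -1.09951494e-03
  1.35413798e+00 -2.31184378e-02] [258.27013755 218.65043311] [258.4505783  232.00292852]
```

View pics/c3.png

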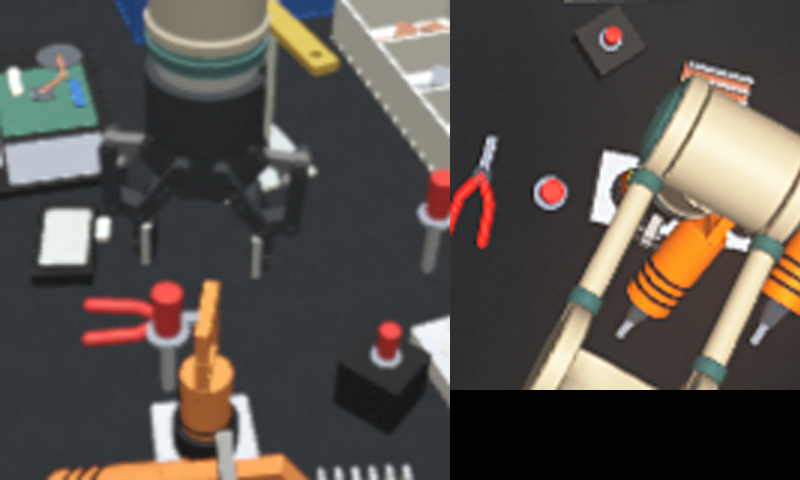

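drive_tool([
  [0.014,0,0.15],
  [0.014,0,0.3],
  [0.014,0,0.456],
  [0.014,0,0.456],
  [0.014,0,0.456],
], claw=[0.5,0.5,0.5,0.5,0.5], yaw=[0,0,0,0,0])

```text
time_s: 3.6
tool_pos: [0.4883, -0.1736, 0.1751]
orientation: [0.849, 0.529, 0.001, 0.001]
ft_force: [-0.0, -0.3, 0.7]
finger_gap: 0.064
grip_force: 0.0
```

drive_tool([
  [0,0,0],
  [0,0,0],
  [0,0,0],
  [0,0,0],
  [0,0,0],
], claw=[-1,-1,-1,-1,-1], yaw=[0,0,0,0,0])

```text
time_s: 4.1
tool_pos: [0.4881, -0.1727, 0.1743]
orientation: [0.849, 0.529, 0.001, 0.001]
ft_force: [-0.4, -0.1, 4.2]
finger_gap: 0.0087
grip_force: 59.9
```

drive_tool([
  [0,0,0],
  [0,0,0],
  [0,0,0],
  [0,0,0],
  [0,0,0],
], claw=[-1,-1,-1,-1,-1], yaw=[0,0,0,0,0])

```text
time_s: 4.6
tool_pos: [0.4881, -0.1727, 0.1743]
orientation: [0.849, 0.529, 0.001, 0.001]
ft_force: [-0.0, -1.0, 5.1]
finger_gap: 0.0088
grip_force: 60.1
```

drive_tool([
  [0,0,-0.1],
  [0,0,-0.25],
  [0,0,-0.5],
  [0,0,-0.8],
  [0,0,-1],
], claw=[-1,-1,-1,-1,-1], yaw=[0,0,0,0,0])

```text
time_s: 5.1
tool_pos: [0.4873, -0.1723, 0.325]
orientation: [0.849, 0.529, 0.0, 0.0]
ft_force: [0.3, -0.3, -3.8]
finger_gap: 0.0088
grip_force: 58.9
```

```bash
cat > drv.py <<'E'
# fit of held driver relative to TCP: params dz etc.
from fit import *
E
python3 - <<'E'
from h import *
st=ctrl.read_state();print(st["time_s"],st["tool_pos"],st["orientation"],st["joint_positions"],st["ft_force"],st["finger_gap"])
s=ctrl.snapshot("side");t=ctrl.snapshot("top")
im=np.hstack([s[:, 130:400],t[:,130:400]]);cv2.imwrite("pics/c4.png",cv2.resize(im,None,fx=1.45,fy=1.45,interpolation=cv2.INTER_CUBIC))
E
```

```text
5.1 [ 0.4873288  -0.17231397  0.32497518] [8.48522166e-01 5.29159804e-01 8.02241127e-05 1.71814246e-04] [-4.74510561e-01  1.47431469e-01  1.44666318e+00 -3.85651474e-05
  1.54712073e+00 -1.89334944e-02] [ 0.33474275 -0.28226441 -3.80157023] 0.008815176737979682
```

View pics/c4.png

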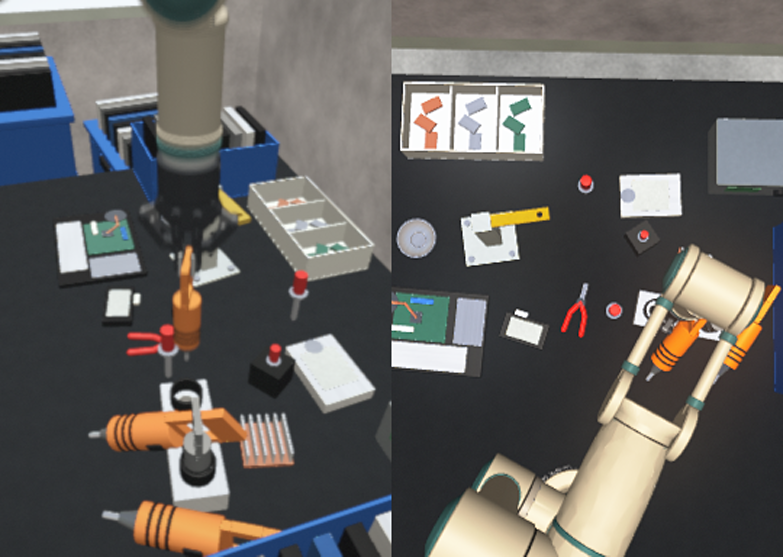

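drive_tool([
  [0.11,0.035,0],
  [0.33,0.1,0],
  [0.6,0.19,0],
  [0.82,0.26,0],
  [0.927,0.293,0],
], claw=[-1,-1,-1,-1,-1], yaw=[0.03,0.09,0.15,0.2,0.228])

```text
time_s: 5.7
tool_pos: [0.5887, -0.0641, 0.3196]
orientation: [0.95, 0.313, -0.002, -0.002]
ft_force: [-0.5, -0.3, -3.9]
finger_gap: 0.0087
grip_force: 58.9
```

drive_tool([
  [0.11,-0.02,0],
  [0.33,-0.06,0],
  [0.62,-0.11,0],
  [0.85,-0.15,0],
  [0.957,-0.165,0],
], claw=[-1,-1,-1,-1,-1], yaw=[0.03,0.09,0.15,0.2,0.228])

```text
time_s: 6.2
tool_pos: [0.6895, 0.0415, 0.3186]
orientation: [0.997, 0.08, -0.003, -0.001]
ft_force: [-0.3, 0.1, -2.2]
finger_gap: 0.0088
grip_force: 58.9
```

drive_tool([
  [0,0,0],
  [0,0,0],
  [0,0,0],
  [0,0,0],
], claw=[-1,-1,-1,-1], yaw=[0,0,0,0])

```text
time_s: 6.6
tool_pos: [0.6878, 0.0375, 0.3232]
orientation: [0.997, 0.08, -0.0, 0.0]
ft_force: [0.3, 0.1, -2.8]
finger_gap: 0.0089
grip_force: 58.9
```

```bash
cat > rel.py <<'E'
from fit import *
R=(.6596,.2163,1.7312)
def rackpt(x,y,z): return place(np.array([[x,y,z]]),*R)[0]
def tl(st):
    q=st["orientation"];a=2*np.arctan2(q[1],q[0]);return np.array(st["tool_pos"]),a
def move(target,st=None):
    st=st or ctrl.read_state();p,a=tl(st);d=np.array(target)-p
    return np.round(np.array([d[0]*np.cos(a)+d[1]*np.sin(a),d[0]*np.sin(a)-d[1]*np.cos(a),-d[2]])/.15,3)
E
python3 - <<'E'
from rel import *
st=ctrl.read_state();p,a=tl(st);print(p,a,st["joint_positions"],st["finger_gap"])
s=ctrl.snapshot("side");cv2.imwrite("pics/s5.png",s)
t=ctrl.snapshot("top");cv2.imwrite("pics/t5.png",t)
cu,cv_=proj("side",p-[0,0,.08]);print(cu,cv_)
hs=place(np.array([[-.125,0,.22]]),*R)[0];print("hole",hs,proj("top",hs),proj("side",hs),"from top px",atz("top",(231.9,147.6),.22))
# driver fit in side view at known TCP, params x,y,yaw with z offset from tcp
import fit
best=None
for z in np.arange(-.006,.0061,.002):
    dz=p[2]-.174+z
    parts=[P+[0,0,dz] for P in H[:3]+[box(-.005,.005,-.028,.028,.17,.178),cyl(.02,.045,.13)]]
    u0,v0=int(cu)-45,int(cv_)-40;roi=(u0,v0,u0+90,min(384,v0+110))
    M=soft(s,lambda c:(c[0]>3)&(c[0]<17)&(c[1]>120)&(c[2]>60),roi)
    print(z);fit.fit("drv",[("side",roi,M)],parts,[(p[0],p[1],a+np.pi/2)])
x=cv2.resize(s[60:260,200:400],None,fx=2.9,fy=2.9,interpolation=cv2.INTER_CUBIC);cv2.imwrite("pics/c5.png",x)
print("TCP",p,"driver yaw expect",a+np.pi/2)
E
```

```text
[0.68782479 0.03747027 0.32320985] 0.15929878319985644 [-4.62755781e-02  4.27095961e-01  1.05350798e+00 -4.17947082e-04
  1.66184952e+00  1.36518414e+00] 0.008875558006531071
306.4734198822325 150.44984023156866
hole [0.67956459 0.09290464 0.22      ] [231.92176883 147.08440723] [295.31588703 147.52414803] from top px [0.67795149 0.09292569 0.22      ]
-0.006
drv [0.6892 0.0461 1.7712] cost 0.226
-0.004
drv [0.6878 0.0436 1.7499] cost 0.229
-0.002
drv [0.6868 0.041  1.7977] cost 0.229
0.0
drv [0.6856 0.0383 1.8087] cost 0.233
0.002
drv [0.6843 0.0359 1.8143] cost 0.237
0.004
drv [0.6828 0.033  1.8153] cost 0.242
0.006
drv [0.6816 0.0304 1.8139] cost 0.247
TCP [0.68782479 0.03747027 0.32320985] driver yaw expect 1.730095109994753
```

View pics/c5.png

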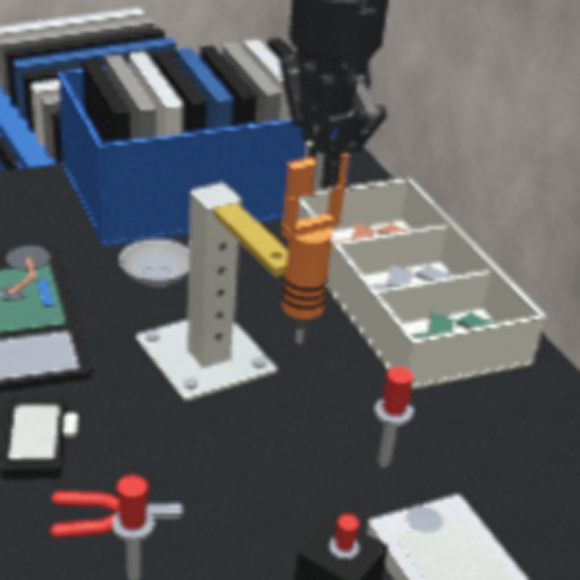

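drive_tool([
  [0.012,0,0.1],
  [0.012,0,0.25],
  [0.012,0,0.4],
  [0.012,0,0.53],
  [0.012,0,0.593],
], claw=[-1,-1,-1,-1,-1], yaw=[0,0,0,0,0])

```text
time_s: 7.2
tool_pos: [0.6891, 0.0383, 0.2326]
orientation: [0.997, 0.08, -0.002, -0.0]
ft_force: [-0.2, -0.2, -3.5]
finger_gap: 0.0088
grip_force: 58.8
```

drive_tool([
  [0,0,0],
  [0,0,0],
  [0,0,0],
], claw=[-1,-1,-1], yaw=[0,0,0])

```text
time_s: 7.5
tool_pos: [0.6913, 0.0386, 0.2362]
orientation: [0.997, 0.08, 0.002, 0.0]
ft_force: [0.6, 0.1, -4.0]
finger_gap: 0.009
grip_force: 58.9
```

```bash
python3 - <<'E'
from rel import *
st=ctrl.read_state();p,a=tl(st);print(p,a,st["joint_positions"])
for X in(-.01,.05): e=rackpt(-.125+X,0,p[2]);print(X,e,move(e,st))
s=ctrl.snapshot("side");u,v=proj("side",p).astype(int);v=max(v-50,0);print(u,v)
cv2.imwrite("pics/c6.png",cv2.resize(s[v:v+120,u-70:u+70],None,fx=4.5,fy=4.5,interpolation=cv2.INTER_CUBIC))
E
```

```text
[0.69125129 0.03863134 0.23616904] 0.1600251769688635 [-4.45365355e-02  4.51725114e-01  1.22036164e+00 -8.60697747e-05
  1.46638876e+00  1.36624345e+00]
-0.01 [0.68116176 0.08303301 0.23616904] [-0.019 -0.303 -0.   ]
0.05 [0.67157875 0.14226278 0.23616904] [-0.019 -0.703 -0.   ]
307 102
```

View pics/c6.png

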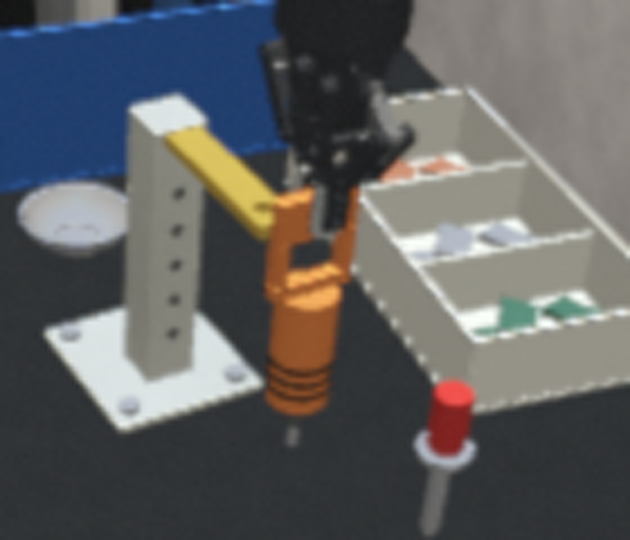

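drive_tool([
  [-0.007,-0.06,0.01],
  [-0.007,-0.14,0.01],
  [-0.007,-0.22,0.01],
  [-0.007,-0.28,0.01],
  [-0.007,-0.31,0.01],
], claw=[-1,-1,-1,-1,-1], yaw=[0,0,0,0,0])

```text
time_s: 8.05
tool_pos: [0.6816, 0.0863, 0.233]
orientation: [0.997, 0.081, 0.0, -0.0]
ft_force: [-1.1, 0.3, -3.7]
finger_gap: 0.0089
grip_force: 58.9
```

```bash
python3 - <<'E'
from rel import *
st=ctrl.read_state();p,a=tl(st);print(p,a,st["ft_force"],st["torque"])
for X in(.05,): e=rackpt(-.125+X,0,p[2]);print(X,e,move(e,st))
s=ctrl.snapshot("side");u,v=proj("side",p).astype(int);v=max(v-50,0);print(u,v)
cv2.imwrite("pics/c7.png",cv2.resize(s[v:v+90,u-60:u+60],None,fx=5,fy=5,interpolation=cv2.INTER_CUBIC))
E
```

```text
[0.68162821 0.08630808 0.23301924] 0.16175147765651132 [-1.06872023  0.33885652 -3.74416943] [-0.03574973 -0.03945267 -0.06418078]
0.05 [0.67157875 0.14226278 0.23301924] [-0.006 -0.379 -0.   ]
297 94
```

View pics/c7.png

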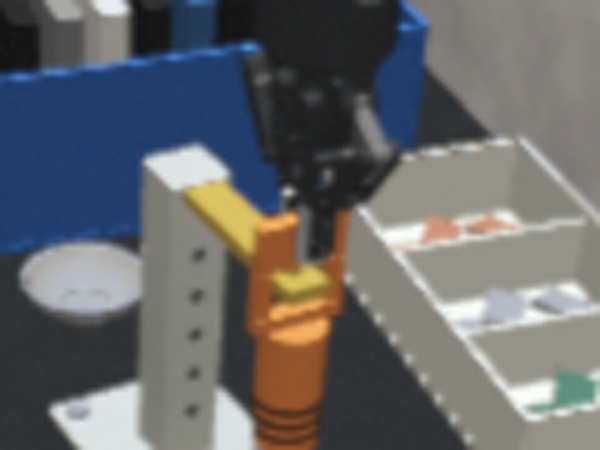

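drive_tool([
  [-0.003,-0.07,0],
  [-0.003,-0.16,0],
  [-0.003,-0.25,0],
  [-0.003,-0.32,0],
  [-0.003,-0.35,0],
], claw=[-1,-1,-1,-1,-1], yaw=[0,0,0,0,0])

```text
time_s: 8.6
tool_pos: [0.6728, 0.138, 0.2329]
orientation: [0.997, 0.081, -0.0, -0.0]
ft_force: [0.3, 0.1, -3.7]
finger_gap: 0.0087
grip_force: 58.9
```

drive_tool([
  [0,0,0.02],
  [0,0,0.04],
  [0,0,0.045],
  [0,0,0.045],
], claw=[-1,-1,-1,-1], yaw=[0,0,0,0])

```text
time_s: 9.0
tool_pos: [0.6731, 0.1356, 0.2257]
orientation: [0.997, 0.08, -0.0, 0.0]
ft_force: [0.0, 0.3, -2.5]
finger_gap: 0.009
grip_force: 58.9
```

```bash
python3 - <<'E'
from rel import *
st=ctrl.read_state();p,a=tl(st);print(p,a,st["ft_force"],st["torque"])
for X in(.05,): e=rackpt(-.125+X,0,.2243);print(X,e,move(e,st))
E
```

```text
[0.67309441 0.13562776 0.22572542] 0.15941949467034988 [ 0.00756575  0.30417696 -2.47386951] [-0.0168691  -0.01042924  0.00940697]
0.05 [0.67157875 0.14226278 0.2243    ] [-0.003 -0.045  0.01 ]
```

drive_tool([
  [0,0,0.01],
  [0,0,0.01],
  [0,0,0.01],
], claw=[-1,-1,-1], yaw=[0,0,0])

```text
time_s: 9.3
tool_pos: [0.6732, 0.136, 0.2247]
orientation: [0.997, 0.08, 0.0, 0.0]
ft_force: [0.0, 0.7, -4.6]
finger_gap: 0.009
grip_force: 58.9
```

Not in contact yet; lower a bit more.

drive_tool([
  [0,0,0.01],
  [0,0,0.01],
  [0,0,0.01],
], claw=[-1,-1,-1], yaw=[0,0,0])

```text
time_s: 9.6
tool_pos: [0.6734, 0.1362, 0.2243]
orientation: [0.997, 0.08, 0.001, 0.0]
ft_force: [-0.7, -0.2, 2.6]
finger_gap: 0.009
grip_force: 59.7
```

drive_tool([
  [0,0,0],
  [0,0,0],
  [0,0,0],
  [0,0,0],
  [0,0,0],
], claw=[-0.6,-0.5,-0.4,-0.2,-0.2], yaw=[0,0,0,0,0])

```text
time_s: 10.1
tool_pos: [0.6732, 0.1363, 0.223]
orientation: [0.997, 0.08, -0.0, 0.0]
ft_force: [-0.5, -0.3, -0.5]
finger_gap: 0.034
grip_force: 0.0
```

drive_tool([
  [0,0,-0.03],
  [0,0,-0.1],
  [0,0,-0.25],
  [0,0,-0.5],
  [0,0,-0.8],
], claw=[-0.2,-0.2,-0.2,-0.2,-0.2], yaw=[0,0,0,0,0])

```text
time_s: 10.6
tool_pos: [0.6725, 0.1362, 0.3438]
orientation: [0.997, 0.08, -0.001, 0.0]
ft_force: [0.7, 0.4, 0.6]
finger_gap: 0.0342
grip_force: 0.0
```

```bash
cat > chk.py <<'E'
from rel import *
st=ctrl.read_state();p,a=tl(st);print(st["time_s"],p,a,st["joint_positions"],st["finger_gap"])
s=ctrl.snapshot("side");t=ctrl.snapshot("top")
import sys
cv2.imwrite("pics/s%s.png"%sys.argv[1],s);cv2.imwrite("pics/t%s.png"%sys.argv[1],t)
e=rackpt(-.08,0,.2);parts=[P+[0,0,.05] for P in H[:4]+[cyl(.02,.045,.13)]]
u,v=proj("side",e).astype(int);roi=(u-35,v-45,u+35,v+70)
fit("hang side (expect x .55..)",[("side",roi,soft(s,lambda c:(c[0]>3)&(c[0]<17)&(c[1]>120)&(c[2]>60),roi))],parts,[(e[0],e[1],1.73)])
def inrack(q): d=np.array([q[0]-R[0],q[1]-R[1]]);c,s_=np.cos(R[2]),np.sin(R[2]);return d@[c,s_]+.125,d@[-s_,c]
for n,im in(("side",s),("top",t)):
    for l in("driver","pin"):
        for r in ctrl.silhouettes(n,l): print(n,l,round(r["p"],2),np.round(r["box"]))
pin=atz("top",(304.0,161.7),.091);print(pin)
E
python3 chk.py 8
```

```text
10.6 [0.67248302 0.13619    0.34381645] 0.16008891206582992 [ 9.85311528e-02  4.22363162e-01  1.01266668e+00 -6.62680435e-05
  1.70904939e+00  1.50922952e+00] 0.034213730423196774
hang side (expect x .55..) [0.6725 0.1394 1.7899] cost 0.208
side driver 0.96 [275. 129. 295. 179.]
side driver 0.87 [191. 285. 299. 310.]
side driver 0.72 [201. 197. 227. 227.]
side driver 0.69 [200. 346. 322. 384.]
side driver 0.38 [298. 286. 334. 325.]
side pin 0.78 [329. 188. 345. 221.]
side pin 0.71 [240. 223. 253. 260.]
side pin 0.45 [309. 238. 323. 255.]
top driver 0.97 [310. 200. 355. 260.]
top driver 0.63 [348. 198. 394. 265.]
top driver 0.54 [214. 141. 220. 162.]
top driver 0.53 [297. 200. 362. 236.]
top pin 0.63 [258. 122. 269. 132.]
top pin 0.61 [302. 157. 309. 163.]
[ 0.66035827 -0.14343174  0.091     ]
```

drive_tool([
  [-0.03,0.15,0],
  [-0.08,0.4,0],
  [-0.13,0.7,0],
  [-0.175,0.917,0],
  [-0.175,0.917,0],
], claw=[-0.2,-0.2,-0.2,0.2,0.4], yaw=[-0.06,-0.13,-0.2,-0.27,-0.3])

```text
time_s: 11.4
tool_pos: [0.6683, -0.0086, 0.3411]
orientation: [0.924, 0.383, -0.002, 0.0]
ft_force: [-0.3, 0.8, -0.1]
finger_gap: 0.0597
grip_force: 0.0
```

drive_tool([
  [0,0,0],
  [0,0,0],
  [0,0,0],
  [0,0,0],
  [0,0,0],
], claw=[0.4,0.4,0.4,0.4,0.4], yaw=[-0.07,-0.14,-0.21,-0.28,-0.3])

```text
time_s: 11.9
tool_pos: [0.6685, -0.0037, 0.3412]
orientation: [0.758, 0.652, -0.001, -0.001]
ft_force: [-0.3, 0.6, 0.2]
finger_gap: 0.0597
grip_force: 0.0
```

drive_tool([
  [0,0,0],
  [0,0,0],
  [0,0,0],
  [0,0,0],
], claw=[0.4,0.4,0.4,0.4], yaw=[-0.07,-0.15,-0.15,-0.15])

```text
time_s: 12.3
tool_pos: [0.6688, -0.0037, 0.3419]
orientation: [0.649, 0.761, -0.001, -0.001]
ft_force: [0.4, -0.1, 0.1]
finger_gap: 0.0597
grip_force: 0.0
```

```bash
python3 - <<'E'
from rel import *
st=ctrl.read_state();p,a=tl(st);print(p,a,st["joint_positions"],move([.664,-.143,.2],st),move([.664,-.143,.062],st))
s=ctrl.snapshot("side");t=ctrl.snapshot("top");cv2.imwrite("pics/s9.png",s);cv2.imwrite("pics/t9.png",t)
P=[cyl(.009,.059,.091)]
# red grip: top & side, colour lower thresholds
for nm,im,roi in(("top",t,(294,150,316,172)),("side",s,(306,228,332,256))):
    M=soft(im,lambda c:((c[0]<8)|(c[0]>170))&(c[1]>90)&(c[2]>50),roi);fit(nm,[(nm,roi,M)],P,[(.664,-.143,0)])
# hole in bar (dark spot inside yellow) in both views
for nm,im in(("top",t),("side",s)):
    h=rackpt(-.125,0,.22);u,v=proj(nm,h);K2=8;x0,y0=int(u)-7,int(v)-7
    g=cv2.resize(cv2.cvtColor(im,cv2.COLOR_BGR2HSV)[y0:y0+15,x0:x0+15,2],None,fx=K2,fy=K2,interpolation=cv2.INTER_CUBIC).astype(float)
    yy,xx=np.mgrid[:120,:120];uu=(xx+.5)/K2-.5+x0;vv=(yy+.5)/K2-.5+y0
    near=np.hypot(uu-u,vv-v)<3.2;w=np.where(near,np.clip(np.percentile(g[near],75)-g,0,None),0);w[w<.4*w.max()]=0
    c=((w*uu).sum()/w.sum(),(w*vv).sum()/w.sum());print(nm,"hole pred px",(u,v),"seen",c,atz(nm,c,.22))
E
```

```text
[ 0.66878198 -0.00371151  0.34193165] 1.7283389057880438 [-1.09457181e-01  3.92396704e-01  1.06464105e+00 -8.94752685e-05
  1.68688446e+00 -2.67010020e-01] [-0.912 -0.177  0.946] [-0.912 -0.177  1.866]
top [ 0.6647 -0.1446  0.0468] cost 0.106
side [ 0.6639 -0.141   0.1485] cost 0.141
top hole pred px (np.float64(231.9217688332911), np.float64(147.0844072297658)) seen (np.float64(231.24950701291488), np.float64(147.44176503263435)) [0.67840089 0.09494456 0.22      ]
side hole pred px (np.float64(295.3158870254144), np.float64(147.52414803279072)) seen (np.float64(295.0122410406001), np.float64(147.50359913878637)) [0.67877942 0.09324771 0.22      ]
```

drive_tool([
  [-0.2,-0.03,0],
  [-0.5,-0.09,0.1],
  [-0.8,-0.15,0.35],
  [-0.912,-0.175,0.65],
  [-0.912,-0.175,0.946],
], claw=[0.4,0.4,0.4,0.4,0.4], yaw=[0,0,0,0,0])

```text
time_s: 12.9
tool_pos: [0.6655, -0.1468, 0.2012]
orientation: [0.65, 0.76, 0.0, 0.002]
ft_force: [1.1, -0.1, -0.7]
finger_gap: 0.0598
grip_force: 0.0
```

drive_tool([
  [0,0,0],
  [0,0,0],
  [0,0,0],
], claw=[0.2,0,0], yaw=[0,0,0])

```text
time_s: 13.2
tool_pos: [0.6674, -0.143, 0.2052]
orientation: [0.648, 0.762, 0.001, 0.003]
ft_force: [-0.3, 0.3, 0.5]
finger_gap: 0.043
grip_force: 0.0
```

```bash
python3 - <<'E'
from rel import *
st=ctrl.read_state();p,a=tl(st);print(p,a,st["finger_gap"],move([.6643,-.143,.064],st))
E
```

```text
[ 0.66738949 -0.14295272  0.20523256] 1.7312665996775702 0.04296986923230923 [ 0.003 -0.02   0.942]
```

drive_tool([
  [0.0,-0.01,0.2],
  [0,-0.01,0.45],
  [0,-0.01,0.7],
  [0,-0.01,0.85],
  [0,-0.01,0.88],
], claw=[0,0,0,0,0], yaw=[0,0,0,0,0])

```text
time_s: 13.7
tool_pos: [0.6642, -0.1425, 0.0697]
orientation: [0.648, 0.762, 0.0, 0.0]
ft_force: [0.1, -0.4, -0.3]
finger_gap: 0.043
grip_force: 0.0
```

drive_tool([
  [0,0,0],
  [0,0,0],
  [0,0,0],
], claw=[0,0,0], yaw=[0,0,0])

```text
time_s: 14.0
tool_pos: [0.6654, -0.1436, 0.0723]
orientation: [0.648, 0.761, 0.001, 0.002]
ft_force: [0.4, -0.5, 0.1]
finger_gap: 0.0426
grip_force: 0.0
```

drive_tool([
  [0,0,0.03],
  [0,0,0.055],
  [0,0,0.055],
], claw=[0,0,0], yaw=[0,0,0])

```text
time_s: 14.3
tool_pos: [0.6631, -0.1431, 0.0607]
orientation: [0.648, 0.761, -0.0, -0.001]
ft_force: [-0.3, 0.1, 0.0]
finger_gap: 0.0425
grip_force: 0.0
```

drive_tool([
  [0,0,0],
  [0,0,0],
  [0,0,0],
  [0,0,0],
  [0,0,0],
], claw=[-1,-1,-1,-1,-1], yaw=[0,0,0,0,0])

```text
time_s: 14.8
tool_pos: [0.663, -0.1433, 0.0614]
orientation: [0.648, 0.761, -0.0, -0.0]
ft_force: [-2.5, -0.6, 2.1]
finger_gap: 0.0161
grip_force: 58.5
```

drive_tool([
  [0,0,0],
  [0,0,0],
  [0,0,0],
], claw=[-1,-1,-1], yaw=[0,0,0])

```text
time_s: 15.1
tool_pos: [0.663, -0.1433, 0.0614]
orientation: [0.648, 0.761, -0.0, -0.0]
ft_force: [-4.2, -0.8, 3.5]
finger_gap: 0.016
grip_force: 58.5
```

drive_tool([
  [0,0,-0.08],
  [0,0,-0.2],
  [0,0,-0.45],
  [0,0,-0.75],
  [0,0,-1],
], claw=[-1,-1,-1,-1,-1], yaw=[0,0,0,0,0])

```text
time_s: 15.6
tool_pos: [0.6653, -0.143, 0.2144]
orientation: [0.648, 0.761, 0.001, 0.002]
ft_force: [0.9, 0.2, -0.1]
finger_gap: 0.0163
grip_force: 58.6
```

drive_tool([
  [0,0,-0.2],
  [0,0,-0.5],
  [0,0,-0.75],
  [0,0,-0.85],
  [0,0,-0.85],
], claw=[-1,-1,-1,-1,-1], yaw=[0,0,0,0,0])

```text
time_s: 16.1
tool_pos: [0.6657, -0.1432, 0.3433]
orientation: [0.648, 0.762, 0.002, 0.004]
ft_force: [0.3, -1.2, -1.2]
finger_gap: 0.0162
grip_force: 58.6
```

```bash
python3 - <<'E'
from rel import *
st=ctrl.read_state();p,a=tl(st);print(p,a,st["finger_gap"],st["joint_positions"],move([.679,.0935,p[2]],st))
E
```

```text
[ 0.66570073 -0.14324445  0.34328942] 1.7314031771889327 0.016241581458251986 [-3.14538708e-01  4.05534040e-01  1.04079466e+00  9.28710746e-04
  1.68540328e+00 -4.75034805e-01] [ 1.544  0.34  -0.   ]
```

drive_tool([
  [0.1,0.02,0],
  [0.28,0.06,0],
  [0.5,0.11,0],
  [0.68,0.15,0],
  [0.77,0.17,0],
], claw=[-1,-1,-1,-1,-1], yaw=[0,0,0,0,0])

```text
time_s: 16.6
tool_pos: [0.6697, -0.0213, 0.3366]
orientation: [0.647, 0.762, -0.0, -0.002]
ft_force: [0.7, -0.2, -1.1]
finger_gap: 0.0161
grip_force: 58.6
```

drive_tool([
  [0.15,0.03,0],
  [0.4,0.09,0],
  [0.63,0.14,0],
  [0.75,0.16,0],
  [0.774,0.17,0],
], claw=[-1,-1,-1,-1,-1], yaw=[0,0,0,0,0])

```text
time_s: 17.1
tool_pos: [0.6765, 0.0957, 0.3377]
orientation: [0.647, 0.762, -0.001, -0.001]
ft_force: [0.1, 0.8, -1.8]
finger_gap: 0.0162
grip_force: 58.6
```

drive_tool([
  [0,0,0],
  [0,0,0],
  [0,0,0],
  [0,0,0],
  [0,0,0],
], claw=[-1,-1,-1,-1,-1], yaw=[0,0,0,0,0])

```text
time_s: 17.6
tool_pos: [0.6771, 0.0926, 0.3389]
orientation: [0.649, 0.761, -0.0, 0.0]
ft_force: [-0.2, 0.9, -0.7]
finger_gap: 0.0163
grip_force: 58.6
```

```bash
python3 - <<'E'
from rel import *
st=ctrl.read_state();p,a=tl(st);print(p,a,st["finger_gap"],st["orientation"],move([.679,.0935,.293],st))
E
```

```text
[0.67708394 0.0926314  0.33889208] 1.7296829479660178 0.016250265920054706 [ 6.48760750e-01  7.60992415e-01 -2.97352302e-05  1.78407892e-04] [0.004 0.014 0.306]
```

drive_tool([
  [0.004,0.012,0.1],
  [0.004,0.012,0.22],
  [0.004,0.012,0.32],
  [0.004,0.012,0.36],
  [0.004,0.012,0.37],
], claw=[-1,-1,-1,-1,-1], yaw=[0,0,0,0,0])

```text
time_s: 18.1
tool_pos: [0.6784, 0.0942, 0.2825]
orientation: [0.648, 0.761, -0.001, -0.0]
ft_force: [-0.2, -0.0, -0.5]
finger_gap: 0.016
grip_force: 58.6
```

drive_tool([
  [0,0,0],
  [0,0,0],
  [0,0,0],
  [0,0,0],
], claw=[-1,-1,-1,-1], yaw=[0,0,0,0])

```text
time_s: 18.5
tool_pos: [0.6789, 0.0945, 0.284]
orientation: [0.648, 0.761, 0.0, 0.0]
ft_force: [0.5, -0.1, 0.5]
finger_gap: 0.0163
grip_force: 58.6
```

```bash
python3 - <<'E'
from rel import *
st=ctrl.read_state();p,a=tl(st);print(p,a,st["finger_gap"],st["ft_force"],move([.679,.0935,.2826],st))
s=ctrl.snapshot("side");t=ctrl.snapshot("top");cv2.imwrite("pics/s10.png",s);cv2.imwrite("pics/t10.png",t)
u,v=proj("side",[.679,.0935,.25]);x0,y0=int(u)-32,int(v)-28
im=cv2.resize(s[y0:y0+56,x0:x0+64],None,fx=10,fy=10,interpolation=cv2.INTER_CUBIC)
f=lambda q:tuple(int(k) for k in ((np.array(proj("side",q))+.5-[x0,y0])*10))
tip=p[2]-.0564
for q,c in(([.679,.0935,.22],(255,0,0)),([p[0],p[1],tip],(0,255,0)),([p[0],p[1],tip+.05],(0,255,0)),(rackpt(-.145,.013,.22),(255,255,0)),(rackpt(-.145,-.013,.22),(255,255,0))): cv2.circle(im,f(q),4,c,-1)
cv2.imwrite("pics/c10.png",im);print(x0,y0,f([.679,.0935,.22]),f([p[0],p[1],tip]))
E
```

```text
[0.67892399 0.09446426 0.28396691] 1.7308988155341116 0.016331655400732906 [ 0.52326839 -0.07513417  0.51147802] [-0.006 -0.001  0.009]
263 110 (325, 379) (325, 354)
```

View pics/c10.png

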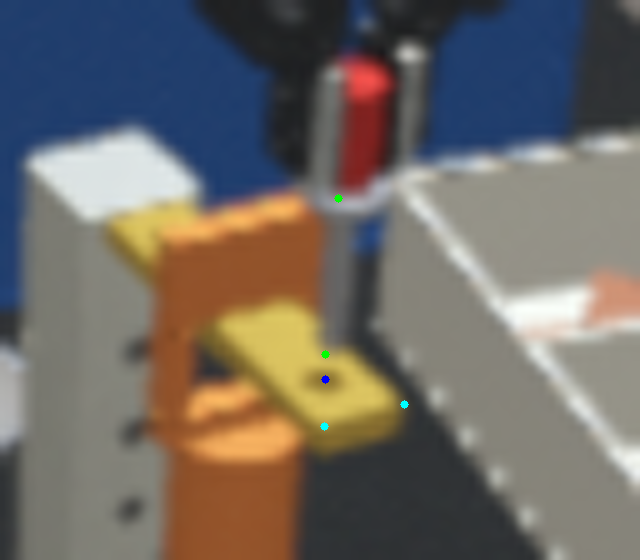

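```bash
python3 - <<'E'
from rel import *
s=cv2.imread("pics/s10.png");p=np.array([.67892,.09446,.28397])
for v in range(129,149): print(v,[tuple(int(k) for k in s[v,u]) for u in range(292,302)])
for z in(.2276,.24,.26,.2776): print(z,proj("side",[p[0],p[1],z]).round(2),"hole line",proj("side",[.679,.0935,z]).round(2))
print((proj("side",p+[.001,0,0])-proj("side",p)).round(3),(proj("side",p+[0,.001,0])-proj("side",p)).round(3),(proj("side",p+[0,0,.001])-proj("side",p)).round(3))
t=cv2.imread("pics/t10.png");u,v=proj("top",[.679,.0935,.22]);print(u,v,proj("top",[.679,.0935,.2776]))
E
```

```text
129 [(95, 121, 166), (109, 120, 140), (125, 124, 126), (140, 136, 134), (127, 121, 134), (121, 116, 144), (123, 118, 150), (137, 131, 151), (173, 164, 165), (169, 162, 159)]
130 [(91, 162, 230), (97, 129, 180), (118, 120, 133), (146, 141, 139), (162, 155, 152), (177, 170, 168), (180, 173, 172), (170, 163, 162), (156, 148, 145), (131, 127, 125)]
131 [(74, 141, 211), (61, 105, 176), (71, 94, 140), (97, 103, 116), (115, 115, 116), (120, 118, 118), (121, 118, 116), (120, 113, 111), (114, 98, 89), (114, 101, 91)]
132 [(48, 93, 158), (46, 87, 151), (49, 84, 144), (73, 89, 119), (94, 98, 105), (101, 101, 101), (102, 88, 80), (108, 74, 57), (114, 72, 49), (116, 97, 86)]
133 [(42, 83, 147), (42, 83, 147), (47, 84, 145), (72, 89, 121), (93, 97, 104), (101, 100, 100), (106, 86, 76), (114, 72, 47), (126, 77, 49), (123, 107, 98)]
134 [(43, 83, 147), (44, 84, 147), (47, 84, 143), (75, 90, 120), (95, 98, 104), (103, 100, 100), (117, 89, 74), (110, 69, 44), (109, 70, 50), (114, 106, 101)]
135 [(43, 83, 146), (42, 82, 146), (50, 84, 143), (84, 93, 117), (98, 100, 102), (99, 99, 99), (89, 78, 73), (81
[... 1690 characters left out ...]
87, 210), (80, 162, 183), (64, 113, 128), (56, 69, 74), (55, 54, 53)]
147 [(92, 190, 214), (78, 166, 192), (61, 137, 163), (56, 128, 152), (62, 141, 165), (84, 178, 203), (91, 187, 211), (80, 163, 184), (66, 119, 136), (58, 76, 83)]
148 [(90, 185, 210), (73, 159, 184), (60, 135, 160), (55, 127, 151), (60, 134, 159), (80, 169, 195), (93, 190, 214), (94, 191, 214), (85, 174, 196), (68, 128, 146)]
0.2276 [295.09 144.97] hole line [295.24 145.15]
0.24 [295.41 141.18] hole line [295.56 141.35]
0.26 [295.93 134.93] hole line [296.08 135.1 ]
0.2776 [296.4 129.3] hole line [296.55 129.46]
[ 0.342 -0.051] [-0.137 -0.177] [ 0.027 -0.327]
231.7234895345638 147.26061815601278 [230.67179423 143.48486082]
```

drive_tool([
  [-0.005,-0.009,0],
  [-0.005,-0.009,0.02],
  [-0.005,-0.009,0.04],
  [-0.005,-0.009,0.06],
  [-0.005,-0.009,0.07],
], claw=[-1,-1,-1,-1,-1], yaw=[0,0,0,0,0])

```text
time_s: 19.1
tool_pos: [0.6773, 0.0935, 0.2721]
orientation: [0.648, 0.761, -0.0, -0.0]
ft_force: [-0.4, -0.5, -1.4]
finger_gap: 0.0158
grip_force: 58.6
```

drive_tool([
  [0,0,0.01],
  [0,0,0.02],
  [0,0,0.02],
], claw=[-1,-1,-1], yaw=[0,0,0])

```text
time_s: 19.4
tool_pos: [0.6774, 0.0935, 0.2695]
orientation: [0.648, 0.761, -0.0, -0.0]
ft_force: [0.6, 0.1, -1.0]
finger_gap: 0.0162
grip_force: 58.6
```

drive_tool([
  [0,0,0.02],
  [0,0,0.04],
  [0,0,0.06],
  [0,0,0.07],
], claw=[-1,-1,-1,-1], yaw=[0,0,0,0])

```text
time_s: 19.8
tool_pos: [0.6773, 0.0935, 0.2587]
orientation: [0.648, 0.761, -0.0, -0.0]
ft_force: [0.4, -0.1, -0.5]
finger_gap: 0.0166
grip_force: 58.6
```

drive_tool([
  [0,0,0],
  [0,0,0],
], claw=[-1,-1], yaw=[0,0])

```text
time_s: 20.0
tool_pos: [0.6775, 0.0935, 0.2593]
orientation: [0.648, 0.761, -0.0, 0.0]
ft_force: [-0.3, 0.1, -0.7]
finger_gap: 0.0163
grip_force: 58.6
```

drive_tool([
  [0,0,0.04],
  [0,0,0.09],
  [0,0,0.14],
  [0,0,0.18],
  [0,0,0.2],
], claw=[-1,-1,-1,-1,-1], yaw=[0,0,0,0,0])

```text
time_s: 20.5
tool_pos: [0.677, 0.0935, 0.228]
orientation: [0.648, 0.761, -0.001, -0.001]
ft_force: [0.4, -0.5, -0.5]
finger_gap: 0.0164
grip_force: 58.6
```

drive_tool([
  [0,0,0],
  [0,0,0],
], claw=[-1,-1], yaw=[0,0])

```text
time_s: 20.7
tool_pos: [0.6776, 0.0935, 0.2294]
orientation: [0.648, 0.761, 0.0, 0.0]
ft_force: [-0.3, -0.5, -0.8]
finger_gap: 0.016
grip_force: 58.6
```

drive_tool([
  [0,0,0.008],
  [0,0,0.013],
  [0,0,0.013],
], claw=[-1,-1,-1], yaw=[0,0,0])

```text
time_s: 21.0
tool_pos: [0.6775, 0.0935, 0.2274]
orientation: [0.648, 0.761, 0.0, 0.0]
ft_force: [-0.5, 0.0, -0.3]
finger_gap: 0.0161
grip_force: 58.6
```

drive_tool([
  [0,0,0],
  [0,0,0],
  [0,0,0],
  [0,0,0],
  [0,0,0],
], claw=[-0.5,-0.4,-0.2,0,0], yaw=[0,0,0,0,0])

```text
time_s: 21.5
tool_pos: [0.6775, 0.0935, 0.2274]
orientation: [0.648, 0.761, 0.0, 0.0]
ft_force: [-0.1, 0.2, -0.7]
finger_gap: 0.0429
grip_force: 0.0
```

drive_tool([
  [0,0,-0.1],
  [0,0,-0.25],
  [0,0,-0.5],
  [0,0,-0.8],
  [0,0,-1],
], claw=[0,0,0,0,0], yaw=[0,0,0,0,0])

```text
time_s: 22.0
tool_pos: [0.6778, 0.0935, 0.3809]
orientation: [0.648, 0.761, 0.001, 0.001]
ft_force: [-0.5, -0.7, 0.1]
finger_gap: 0.0426
grip_force: 0.0
```

```bash
python3 - <<'E'
from rel import *
st=ctrl.read_state();p,a=tl(st);print(st["time_s"],p,st["ft_force"])
s=ctrl.snapshot("side");cv2.imwrite("pics/s11.png",s)
P=[cyl(.009,.224,.256)];e=rackpt(-.125,0,.24);u,v=proj("side",e).astype(int);roi=(u-14,v-14,u+14,v+16)
M=soft(s,lambda c:((c[0]<5)|(c[0]>172))&(c[1]>110)&(c[2]>50),roi);print("red",M.sum()/16)
for dz in(-.004,-.002,0,.002,.004,.01): fit("pin dz %g"%dz,[("side",roi,M)],[P[0]+[0,0,dz]],[(e[0],e[1],0)])
e=rackpt(-.08,0,.2);parts=[Q+[0,0,.05] for Q in H[:4]+[cyl(.02,.045,.13)]]
u,v=proj("side",e).astype(int);roi=(u-35,v-45,u+35,v+70)
fit("driver",[("side",roi,soft(s,lambda c:(c[0]>5)&(c[0]<17)&(c[1]>120)&(c[2]>60),roi))],parts,[(e[0],e[1],1.73)])
E
```

```text
22.0 [0.6777906  0.09354409 0.38085891] [-0.52606633 -0.73188145  0.14990506]
red 66.0625
pin dz -0.004 [ 0.6847  0.1038 -0.2749] cost 0.265
pin dz -0.002 [ 0.6834  0.1015 -0.0092] cost 0.279
pin dz 0 [ 0.6819  0.097  -0.0365] cost 0.284
pin dz 0.002 [0.6796 0.0929 0.2345] cost 0.295
pin dz 0.004 [0.6795 0.0921 0.1562] cost 0.299
pin dz 0.01 [0.6754 0.0834 0.4627] cost 0.326
driver [0.6713 0.1388 1.8678] cost 0.235
```

drive_tool([
  [0,-0.1,-0.2],
  [0,-0.4,-0.4],
  [0,-0.7,-0.4],
  [0,-1,-0.4],
  [0,-1,-0.4],
], claw=[0,0,0,0,0], yaw=[0,0,0,0,0])

```text
time_s: 22.55
tool_pos: [0.5233, 0.0693, 0.4392]
orientation: [0.648, 0.761, -0.0, -0.0]
ft_force: [1.1, 0.4, 1.2]
finger_gap: 0.043
grip_force: 0.0
```

drive_tool([
  [-0.1,-0.1,0],
  [-0.4,-0.4,0],
  [-0.7,-0.7,0],
  [-1,-1,0],
  [-1,-1,0],
], claw=[0,0,0,0,0], yaw=[0,0,0,0,0])

```text
time_s: 23.05
tool_pos: [0.404, -0.1039, 0.4374]
orientation: [0.648, 0.761, -0.0, 0.0]
ft_force: [1.2, -0.4, 0.1]
finger_gap: 0.0427
grip_force: 0.0
```

```bash
python3 - <<'E'
from rel import *
st=ctrl.read_state();print(st["time_s"],st["tool_pos"])
s=ctrl.snapshot("side");t=ctrl.snapshot("top");cv2.imwrite("pics/s12.png",s);cv2.imwrite("pics/t12.png",t)
P=[cyl(.009,.224,.256)];e=rackpt(-.125,0,.24);vs=[]
for n,im in(("side",s),("top",t)):
    u,v=proj(n,e).astype(int);roi=(u-14,v-14,u+14,v+16)
    M=soft(im,lambda c:((c[0]<4)|(c[0]>172))&(c[1]>110)&(c[2]>50),roi);vs.append((n,roi,M));print(n,M.sum()/16)
    fit(n,vs[-1:],P,[(e[0],e[1],0)])
for dz in(-.01,-.005,0,.005,.01): fit("both dz %g"%dz,vs,[P[0]+[0,0,dz]],[(e[0],e[1],0)])
u,v=296,140
for v in range(126,152): print(v,[tuple(int(k) for k in s[v,u]) for u in (291,293,294,295,296,297,298,300)])
for q in((.679,.0935,.224),(.679,.0935,.22)): print(proj("side",q))
for l in("spare_driver","pin"):
  for r in ctrl.silhouettes("side",l): print(l,round(r["p"],2),np.round(r["box"]))
E
```

```text
23.05 [ 0.40402836 -0.10393696  0.43735104]
side 63.875004
side [ 0.6809  0.0953 -0.0037] cost 0.326
top 34.25
top [0.6811 0.0938 0.0801] cost 0.224
both dz -0.01 [ 0.6833  0.0953 -0.0589] cost 1.039
both dz -0.005 [ 0.6822  0.0948 -0.0336] cost 0.764
both dz 0 [ 0.681   0.0946 -0.0523] cost 0.558
both dz 0.005 [0.6795 0.0927 0.2191] cost 0.614
both dz 0.01 [0.6793 0.0923 0.0709] cost 0.849
126 [(109, 62, 33), (109, 63, 33), (109, 62, 33), (108, 61, 32), (109, 63, 34), (110, 63, 34), (109, 62, 32), (108, 61, 31)]
127 [(109, 63, 36), (109, 66, 46), (109, 66, 53), (107, 65, 53), (108, 64, 42), (109, 62, 34), (109, 62, 33), (109, 62, 33)]
128 [(107, 71, 67), (106, 100, 120), (106, 106, 145), (98, 108, 148), (103, 86, 105), (106, 65, 50), (109, 62, 34), (109, 64, 35)]
129 [(100, 116, 163), (97, 161, 208), (97, 170, 230), (97, 175, 233), (96, 136, 186), (104, 83, 101), (108, 63, 40), (109, 64, 35)]
130 [(94, 169, 237), (89, 165, 232), (88, 167, 232), (88, 166, 231), (81, 138, 206), (100, 90, 135), (109, 66, 55), (109, 64, 37)]
131 [(88, 166, 231), (58, 112, 186), (49, 97, 163), (50, 99, 1
[... 2088 characters left out ...]
 [(102, 128, 141), (173, 165, 163), (163, 155, 159), (155, 147, 157), (156, 149, 157), (174, 165, 165), (177, 174, 173), (101, 162, 180)]
149 [(65, 118, 137), (113, 134, 143), (126, 140, 147), (130, 140, 146), (130, 142, 149), (119, 136, 145), (112, 151, 164), (94, 185, 208)]
150 [(48, 107, 132), (78, 155, 177), (92, 169, 190), (96, 167, 186), (95, 171, 191), (87, 169, 190), (90, 180, 203), (88, 183, 207)]
151 [(52, 113, 156), (64, 142, 166), (83, 174, 198), (89, 183, 206), (88, 182, 205), (81, 171, 195), (74, 159, 183), (57, 130, 153)]
[295.15272747 146.23789773]
[295.05184962 147.44515901]
spare_driver 0.89 [255. 274. 278. 326.]
pin 0.71 [241. 225. 252. 262.]
pin 0.51 [330. 188. 343. 218.]
```

```bash
python3 -c "
from station import ctrl
print(ctrl.sign_off())"
```

```text
the job is handed in; nothing more can be done
None
```

I handed the job in at about 23 s: the orange screwdriver hangs by its window about 46 mm from the hole, and the keeper pin stands in the hole with its collar on the bar. No verdict came back. Both large look-alike drivers, which weren't on the do-not-move list, tipped over onto the stand early on (cause not established), while the grey driver still showed in its place in the last side picture.

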